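Lock the tester jar on its plinth with the curved bar

ROBOT

A 6-joint arm with a two-finger parallel gripper is mounted at the origin on a cart in front of the work surface, level with it; the furniture and walls round the work are solid. World frame = base frame: x ahead of the robot, y to its left, z up, the work surface at z = 0. Lengths are in m, angles in degrees, forces in N, time in s.
With the tool pointing down it reaches from about 0.275 to 0.825 m from the base axis. Payload 5.2 kg.
Tool frame: the origin (TCP) lies at the very end of the fingers, on their centre line; the grasp point (between the pads) lies behind it (ctrl.grip_point_offset is the z of the grasp point in the tool frame, in m); z points along the fingers, y is the line along which they close (so a half turn about z gives the same grasp; the last joint's range is limited). The gripper opens to 93 mm and grips with 3 to 60 N. Pads are 15 mm wide; open, the fingers measure 128 mm over their backs; the gripper's body (75 mm by 188 mm) begins 65 mm behind the grasp point.
Start: joints at [-80.89, 14.817, 87.949, -0, 77.235, -11.62], TCP at [0.195, -0.514, 0.219] pointing down, gripper open.
Joint ranges: [-179.93, 179.93], [-52.35, 119.4], [10.71, 147.94], [-69.91, 249.91], [12.55, 155.21], [-178.61, 178.61]. Speed limits (degrees/s): [147.25, 147.25, 180, 180, 180, 180].

INTERFACE

Orientations are given as [roll, pitch, yaw] about the fixed x, y, z axes, in that order (R = Rz(yaw) Ry(pitch) Rx(roll)).
In Python, from bench import ctrl, viewer, job gives the robot as it stands.
- The arm moves only by the shell command python3 -m creep 'ROWS' [FORCE]. ROWS is JSON, a list of rows, each a list of 7 numbers: the shift along the tool's x, y, z in cm, then the turn, a rotation vector about the tool's x, y, z in degrees, then the finger opening in cm, from 0 to 9.3. A call has 1 to 12 rows; each row shifts and turns the commanded pose from where the row before left it, along the tool's axes as they then stand; what a row does not reach is not made up. A row lasts 1/12 s, in which the tool goes at most 41.7 mm and 7.16 degrees, less where a joint would pass 70% of its speed; a pose out of reach is approached as far as the arm can. A call is refused whole if a number of a shift passes 4.17 or a number of a turn 7.16, either way. A call with a gripper value outside its range is refused whole. The fingers move at their own pace and stop on an object; FORCE is the grip in N (left out, the last holds). Time passes only in rows, so rows that do not move let the fingers close. It gives the time, the measured TCP pose, the force, the opening and the grip force at its end, in the units of the state.
- ctrl.state(): the state, without advancing time (a new reading comes with each control period).
- viewer.snapshot(name): name is "scene" or "top" or "wrist"; returns (picture, depth): 480x640x3 uint8, red, green, blue; 480x640 float32, m along the optical axis (not along the pixel's ray), 0 where there is no reading.
- viewer.get_calibration(name): a dict with "vertical_fov" (degrees; the focal length in pixels is half the picture's height over the tangent of half this angle, whatever the lens; pixels are square), "cx", "cy" (the principal point, pixels), "extrinsics" (4x4, takes a point from camera to world coordinates); the wrist camera has in their place "T_tool_cam" (4x4, takes a point from camera to tool coordinates, whose origin is the TCP and whose axes are the flange's). Camera axes: x right, y down, z forward; pixel columns grow to the right and rows downward; lengths in m; the calibration is good to about 2 mm. A picture is of the moment at which its call begins: read the wrist's pose just before it. get_calibration takes no time and is no camera call.
- job.job_done(): hands the job in; it is judged then, once.
The state is a dict: "t": time; "joint_positions": joint angles; "joint_velocities": joint speeds; "joint_torque": joint torques, N m; "tool_pos": TCP position; "tcp_rot": TCP orientation; "ft_force": force on the tool from outside, world axes, zero at the start; "moment": the same for the moment, N m; "opening": finger opening in m; "grasp_force": force on a finger pad.
Only numpy, scipy, OpenCV 4.12 (cv2) and the standard library are available. Lean on these libraries where they do the work, as an engineer would, in place of code of your own. Each camera call takes 0.05 s, during which the arm holds its last target. There are 200 camera calls.

TASK

Lock the candle jar onto its round display plinth: take the loose curved brass bar by its black handle, pass its tip through the brass eye on the plinth and swing the bar on along its own curve round the jar until the tip bears firmly on the red pad of the stop. Be gentle: the stop is only clamped by friction and must keep its setting, the bar must not be forced against the eye, and the jar and the glass ball must stay where they are. Leave the bar lying flat on the plinth, tip still at the pad, and let go.

Things in the scene. Friction and masses are not known exactly. Their poses are not given: they have to be found in the camera images.
- bar: Loose curved locking bar, 90 g +-30%: round 8 mm brass bar bent to a 130 degree arc, radius 70 mm (centreline), lying flat; black upright handle on its tail. Origin: CENTRE of the arc (in the air), level with the bar's underside, z up. In its frame, from above: handle at (-70, 0) mm, from there the arc runs counterclockwise, by the -y side, to the tip at (45, -54).
- bar_grip (a point): Place to grip, in the middle of the handle, at (-70, 0, 46) mm in the bar's frame, axes as the bar. The handle is 12 mm thick along y (close the fingers along y), 30 mm wide along x; its top is 60 mm above the bar's underside.
- bar_tip (a point): Foremost end of the bar's tip, on its centreline, at (45, -53.6, 4) mm in the bar's frame. The last 6 mm of the bar are slimmed to 5 mm thick.
- plinth: Round dark wooden plinth, 200 mm across, 14 mm high, fixed to the table. Origin: centre of its underside, z up. The bar belongs on its deck with the arc's centre over the plinth's centre, so it moves on a circle of 70 mm radius round the jar. Angles on that circle, counterclockwise from the plinth's x: eye -80, stop about -10 degrees. The tip travels counterclockwise.
- plinth_deck (a point): Centre of the plinth's deck (top face), 14 mm above the table; axes as the plinth.
- eye: Fixed brass eye. Origin: middle of its opening (arch of 7 mm rod on the deck, 22.5 mm high), 4 mm above the deck = centreline height of a bar lying there; 70 mm from the plinth's centre. x points radially outward, y the way the tip passes. Opening: 13 mm wide (radially), 15.5 mm high in the middle, with a semicircular top that springs 9 mm above the deck.
- stop_mark (a point): Fixed mark on the tip's circle, 70 degrees past the eye, 4 mm above the deck; y points the way the tip comes (along the circle). The stop, a steel block with a red pad (18 mm wide, 3 to 17 mm above the deck) and brass screw (top 26 mm), sits 0 to 12 mm past this mark, NOT measured: find it by feel. It is clamped by friction and slips at about 11 N; 3 to 7 N on it is a firm bearing.
- jar: Loose plum-coloured glass candle jar with a silver lid, 60 mm across and 60 mm high, standing on the deck at the plinth's centre. Origin: centre of its underside. Not to be shifted.
- glass_ball: Bystander: loose blue glass ball on a foot, 64 mm across, 89 mm high, behind the plinth. Origin: centre of its underside.
Things that resemble listed ones, but are neither listed nor needed, are in the scene too. What is shaped like the bar but purple is not meant.

How it is judged:
By the outcome, as a careful person would: the job done as asked, in the order asked, and still so for the second after the job is handed in, with the robot touching nothing.
It also fails if it takes over 72 s, if anything falls off the work surface, if the arm or the gripper's body presses on something with over 40 N, if the wrist force passes 120 N, or if a joint passes its speed limit or range.

## Working session

There is one attempt and no reset: what is moved stays moved. The work goes in short steps, Python scripts to look and compute and a shell command to move; the robot and the scene stay as the last step left them, time stands still between calls to the robot, and variables do not carry over. Pictures are saved under pics/ and viewed, at most 10 in all, crops included, and the job is handed in when it is done.

```bash
ls; mkdir -p pics
cat > h.py <<'E'
import numpy as np,cv2
from bench import ctrl,viewer,job
from scipy.spatial.transform import Rotation as R
def T_tool(s=None):
    s=s or ctrl.state(); T=np.eye(4); T[:3,:3]=R.from_euler('xyz',s['tcp_rot'],degrees=True).as_matrix(); T[:3,3]=s['tool_pos']; return T
def snap(n):
    T=T_tool(); p,d=viewer.snapshot(n); c=viewer.get_calibration(n)
    E=T@np.array(c['T_tool_cam']) if n=='wrist' else np.array(c['extrinsics'])
    f=240/np.tan(np.radians(c['vertical_fov'])/2)
    v,u=np.mgrid[:480,:640]
    P=np.stack([(u-c['cx'])/f*d,(v-c['cy'])/f*d,d,np.ones_like(d)],-1)@E.T
    P=P[...,:3]; P[d==0]=np.nan
    return p,d,P,E,f,c
E
python3 - <<'E'
from h import *
print(ctrl.state(),ctrl.grip_point_offset)
for n in('scene','top'):
    p,d,P,E,f,c=snap(n); np.savez('pics/%s.npz'%n,p=p,P=P,E=E,f=f,cx=c['cx'],cy=c['cy']); cv2.imwrite('pics/%s0.png'%n,p[...,::-1])
    print(n,E.round(3).tolist(),f,c)
print(viewer.get_calibration('wrist'))
E
```

```text
pics
{'t': 0.0, 'joint_positions': array([-8.08889317e+01,  1.48601742e+01,  8.80112356e+01, -1.21986458e-03,
        7.72333384e+01, -1.16190571e+01]), 'joint_velocities': array([ 0.05638832, -0.00321698,  0.08143376, -0.01864966, -0.13682786,
        0.05806449]), 'joint_torque': array([ 1.54134403e-03, -4.37300634e+01, -2.83992809e+01,  7.21213524e-02,
        4.16731217e-02, -1.66667378e-04]), 'tool_pos': array([ 0.1946131 , -0.51383608,  0.217808  ]), 'tcp_rot': array([-1.79897159e+02, -1.99318256e-02,  2.07303782e+01]), 'ft_force': array([-0.37164096, -0.70149388,  0.51058978]), 'moment': array([ 0.02106439, -0.01871728,  0.07068169]), 'grasp_force': 0.0, 'opening': 0.09273864668683154} -0.0188
scene [[-0.786, -0.455, 0.419, 0.2], [-0.618, 0.581, -0.53, 0.568], [-0.002, -0.675, -0.737, 0.807], [0.0, 0.0, 0.0, 1.0]] 539.4584529163085 {'vertical_fov': 47.967664364496095, 'cx': 318.81841991932095, 'cy': 225.59001724575708, 'extrinsics': array([[-0.78591712, -0.45468249,  0.41904428,  0.20043089],
       [-0.61832692,  0.58061561, -0.52967663,  0.56753481],
       [-0.00246897, -0.
[... 327 characters left out ...]
extrinsics': array([[-0.00408866, -0.99750024,  0.07054476,  0.55243689],
       [-0.99999072,  0.00398253, -0.00164491,  0.05632417],
       [ 0.00135985, -0.07055083, -0.99750726,  0.91728614],
       [ 0.        ,  0.        ,  0.        ,  1.        ]])}
{'vertical_fov': 71.6175144687475, 'cx': 319.8085786038603, 'cy': 246.07866580213204, 'T_tool_cam': array([[-5.98659764e-04, -9.53300536e-01, -3.02022730e-01,
         8.31080154e-02],
       [ 9.99999774e-01, -4.78588834e-04, -4.71556020e-04,
         7.19965954e-04],
       [ 3.04989900e-04, -3.02022944e-01,  9.53300608e-01,
        -1.65565555e-01],
       [ 0.00000000e+00,  0.00000000e+00,  0.00000000e+00,
         1.00000000e+00]])}
```

View pics/top0.png

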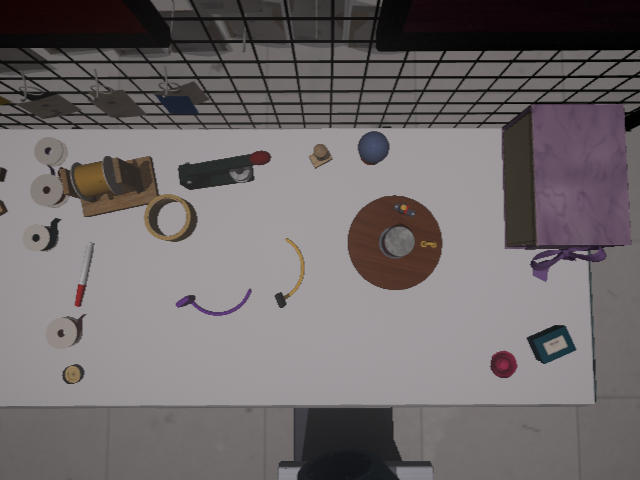

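View pics/scene0.png

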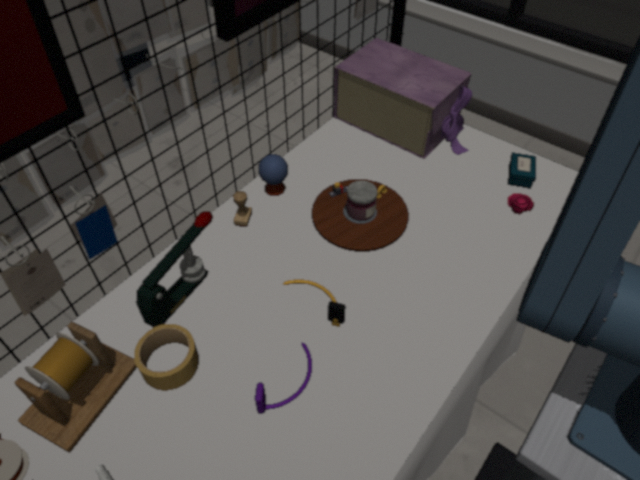

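The top view shows two bars of this shape. The brass one has its black handle at (281,299) and its tip at (288,239). The purple one runs from (185,301) to (250,291). The brass bar with the black handle fits the description. The plinth is at (395,242), with the eye at (428,244) and the stop at (404,209). I'll measure these and confirm the bar in a crop.

Run:
```python
from h import *
from scipy.optimize import least_squares
D=np.load('pics/top.npz');p,P=D['p'],D['P'];E,f,cx,cy=D['E'],D['f'],D['cx'],D['cy']
def ray(u,v,z):
    d=E[:3,:3]@np.array([(u-cx)/f,(v-cy)/f,1]);o=E[:3,3];return o+d*(z-o[2])/d[2]
def fit(XY,r=None):
    c0=XY.mean(0)
    if r: return least_squares(lambda q:np.hypot(*(XY-q).T)-r,c0,loss='soft_l1',f_scale=.002).x
    return least_squares(lambda q:np.hypot(*(XY-q[:2]).T)-q[2],[*c0,.08],loss='soft_l1',f_scale=.002).x
hsv=cv2.cvtColor(p,cv2.COLOR_RGB2HSV).astype(int)
v,u=np.mgrid[:480,:640]
def box(a,b,c,d): return (u>=a)&(u<c)&(v>=b)&(v<d)
# plinth outline: non-white pixels
pl=(box(335,185,455,300)&((hsv[...,1]>70))).astype(np.uint8)
cn=max(cv2.findContours(pl,0,2)[0],key=cv2.contourArea)
(pc,pr)=cv2.minEnclosingCircle(cn)
ce=np.array([ray(*q,.014)[:2] for q in cn[:,0]]);print('plinth fit',fit(ce), 'deck z',np.nanmedian(P[270:280,380:410,2]), 'table z',np.nanmedian(P[330:350,350:400,2]))
lid=P[box(380,222,420,262)&(P[...,2]>.065)];print('lid',np.nanmedian(lid,0),lid.min(0),lid.max(0))
bar=box(270,225,320,310)&(hsv[...,1]>90)&(hsv[...,2]>90)
b=np.argwhere(bar);bx=np.array([ray(x,y,.006)[:2] for y,x in b])
print('bar n',len(b),'r-free',fit(bx))
hd=box(265,285,300,315)&(hsv[...,2]<70)
h=P[hd];print('handle',hd.sum(),np.nanpercentile(h,[5,50,95],axis=0).round(4).tolist())
ht=h[h[:,2]>.045];print('top',len(ht),ht.mean(0) if len(ht) else 0)
print('tipmost',[ray(x,y,.004)[:2].round(4).tolist() for y,x in b[b[:,0]<241]])
for n,B,m in(('eye',(415,232,440,256),(hsv[...,1]>120)&(hsv[...,2]>130)),('stop',(388,198,420,220),P[...,2]>.022),('red/blue',(388,198,420,220),(hsv[...,2]>110))):
    k=box(*B)&m;print(n,k.sum(),np.argwhere(k).mean(0),np.nanmedian(P[k],0),np.nanmax(P[k],0),np.nanmin(P[k],0))
bl=P[box(355,128,392,166)&(P[...,2]>.03)];print('ball',np.nanmin(bl,0),np.nanmax(bl,0))
a=cv2.resize(p[225:315,255:325],None,fx=5,fy=5,interpolation=2);c=cv2.resize(p[190:300,340:450],None,fx=4.09,fy=4.09,interpolation=2)
cv2.imwrite('pics/crop1.png',np.hstack([a,c[:450,:440]])[...,::-1])
```

```text
plinth fit [ 0.6081725  -0.08572626  0.09721143] deck z 0.01361077584412429 table z 0.00020152025284125852
lid [ 0.60688219 -0.08637275  0.07278469] [ 0.5793467  -0.115189    0.06600627] [ 0.63647126 -0.05779175  0.07765759]
bar n 200 r-free [0.55625224 0.17731417 0.07007898]
handle 108 [[0.4806, 0.1412, 0.0326], [0.4925, 0.148, 0.0577], [0.5041, 0.1561, 0.0608]]
top 91 [0.49242642 0.14876099 0.05747917]
tipmost [[0.6185, 0.1417], [0.6164, 0.1438], [0.6164, 0.1417], [0.6164, 0.1396], [0.6164, 0.1375], [0.6143, 0.1417], [0.6143, 0.1396], [0.6143, 0.1375], [0.6143, 0.1354], [0.6143, 0.1332]]
eye 33 [244.         427.87878788] [ 0.60291228 -0.15111359  0.02381509] [ 0.61050424 -0.14082873  0.03821939] [ 0.59968786 -0.17032175  0.01196122]
stop 82 [208.14634146 403.31707317] [ 0.6764402  -0.10210825  0.03135476] [ 0.68841535 -0.09272942  0.04093953] [ 0.66707122 -0.1125839   0.02314261]
red/blue 71 [204.85915493 408.88732394] [ 0.68061574 -0.10982395  0.02910445] [ 0.70400925 -0.09060976  0.04093953] [ 0.66707122 -0.14243647 -0.00343048]
ball [ 0.76658904 -0.0704091   0.04748275] [ 0.82788174 -0.00797594  0.09230812]
```

View pics/crop1.png

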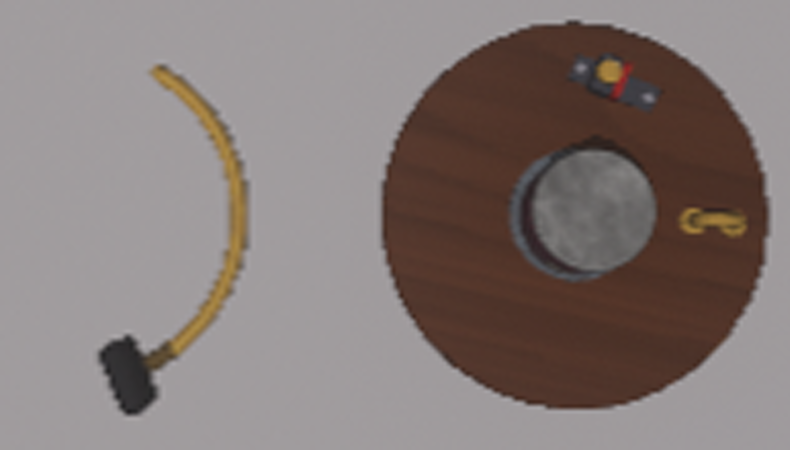

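The crop confirms the brass bar: black handle, brass arc. The plinth shows the jar's lid in the middle, the eye at right and the stop at top. The dimensions agree: handle to arc centre is 69.9 mm and the deck is at 14 mm. I'll stop over the plinth first for a wrist look.

```bash
python3 -m creep '[[3.6,-2,0,0,0,0,9.3],[3.6,-2,0,0,0,0,9.3],[3.6,-2,0,0,0,0,9.3],[3.6,-2,0,0,0,0,9.3],[3.6,-2,0,0,0,0,9.3],[3.6,-2,0,0,0,0,9.3],[3.6,-2,0,0,0,0,9.3],[3.6,-2,0,0,0,0,9.3],[3.6,-2,0,0,0,0,9.3],[3.6,-2,0,0,0,0,9.3],[3.6,-2,0,0,0,0,9.3],[0,0,0,0,0,0,9.3]]' 30
python3 - <<'E'
from h import *
p,d,P,E,f,c=snap('wrist'); np.savez('pics/w1.npz',p=p,P=P,E=E,f=f,cx=c['cx'],cy=c['cy']); cv2.imwrite('pics/w1.png',p[...,::-1]); print(ctrl.state()['tool_pos'])
E
```

```text
t: 1.1
tool_pos: [0.4905, -0.1624, 0.2183]
tcp_rot: [-179.9, -0.1, 21.1]
ft_force: [-0.9, -0.4, 0.1]
opening: 0.0931
grasp_force: 0.0
[ 0.48868537 -0.16506804  0.21817388]
```

View pics/w1.png

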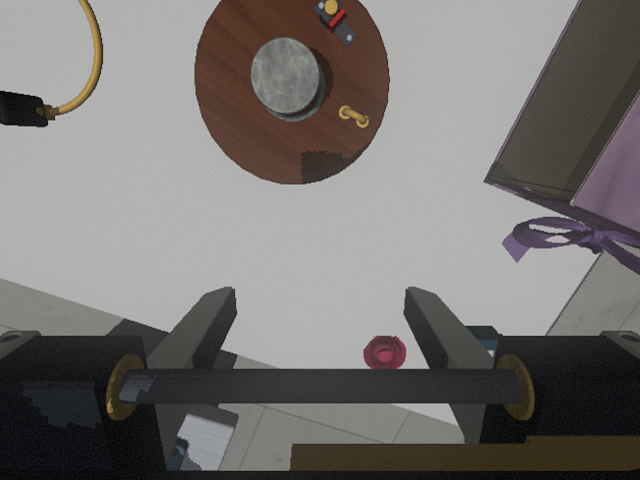

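The wrist view shows the jar lid at (285,76), the eye with its feet at (344,112) and (362,121), and the stop with its red pad at (339,18). The bar is at the upper left.

```bash
cat >> h.py <<'E'
from scipy.optimize import least_squares
def mkray(E,f,cx,cy):
    def ray(u,v,z):
        d=E[:3,:3]@np.array([(u-cx)/f,(v-cy)/f,1]);o=E[:3,3];return o+d*(z-o[2])/d[2]
    return ray
def fit(XY,r=None):
    c0=XY.mean(0)
    if r: return least_squares(lambda q:np.hypot(*(XY-q).T)-r,c0,loss='soft_l1',f_scale=.002).x
    return least_squares(lambda q:np.hypot(*(XY-q[:2]).T)-q[2],[*c0,.08],loss='soft_l1',f_scale=.002).x
v,u=np.mgrid[:480,:640]
def box(a,b,c,d): return (u>=a)&(u<c)&(v>=b)&(v<d)
E
python3 - <<'E'
from h import *
D=np.load('pics/w1.npz');p,P=D['p'],D['P'];ray=mkray(D['E'],D['f'],D['cx'],D['cy'])
hsv=cv2.cvtColor(p,cv2.COLOR_RGB2HSV).astype(int)
print('states',[ctrl.state()['tool_pos'].round(4).tolist() for _ in range(2)])
print('deck',np.nanmedian(P[150:160,260:290],axis=(0,1)),'table',np.nanmedian(P[220:240,280:360],axis=(0,1)))
pl=(box(170,0,420,200)&(hsv[...,1]>70)).astype(np.uint8)
cn=max(cv2.findContours(pl,0,2)[0],key=cv2.contourArea)[:,0]; cn=cn[cn[:,1]>3]
c=fit(np.array([ray(*q,.014)[:2] for q in cn]));c2=fit(np.array([ray(*q,.014)[:2] for q in cn]),.1);print('plinth',c,c2)
m=box(330,98,376,132)&(hsv[...,1]>110)&(hsv[...,2]>110);e=np.argwhere(m)
L=P[m];print('eye n',len(e),np.nanmedian(L,0)); 
for z in(.0325,.0365): print('eye ray mean',ray(e[:,1].mean(),e[:,0].mean(),z))
l=box(245,30,325,118)&(P[...,2]>.068)&(P[...,2]<.08);lc=np.argwhere(l);print('lid',np.nanmean(P[l],0),np.ptp(P[l],0))
r=box(320,0,356,40)&(hsv[...,1]>150)&(hsv[...,2]>100)&((hsv[...,0]<8)|(hsv[...,0]>170));print('red',r.sum(),np.nanmedian(P[r],0),[ray(*np.argwhere(r).mean(0)[::-1],.031)])
for q in(P[r]): pass
ang=lambda q:np.degrees(np.arctan2(q[1]-c2[1],q[0]-c2[0]))
print('ang eye',ang(np.nanmedian(L,0)),ang(ray(e[:,1].mean(),e[:,0].mean(),.033)),'red',ang(np.nanmedian(P[r],0)))
E
```

```text
states [[0.4887, -0.1651, 0.2182], [0.4887, -0.1651, 0.2182]]
deck [ 0.53779664 -0.09210504  0.01355513] table [ 4.74427924e-01 -1.68289180e-01  4.03292717e-04]
plinth [ 0.60926072 -0.08251698  0.09388133] [ 0.6134797  -0.08087844]
eye n 293 [ 0.60254035 -0.15394507  0.02919958]
eye ray mean [ 0.60206277 -0.15465774  0.0325    ]
eye ray mean [ 0.60167538 -0.15441938  0.0365    ]
lid [ 0.60643087 -0.08613016  0.07305546] [0.05865539 0.05900169 0.00765264]
red 107 [ 0.67491358 -0.10825632  0.03043874] [array([ 0.67486097, -0.10833634,  0.031     ])]
ang eye -98.51493745097844 -98.83666395475683 red -24.02003880193728
```

```bash
python3 -m creep '[[2.9,-3,0,0,0,0.5,9.3],[2.9,-3,0,0,0,0.5,9.3],[0.4,-3.9,0,0,0,-0.5,9.3],[0.4,-3.9,0,0,0,-0.5,9.3],[0.4,-3.9,0,0,0,-0.5,9.3],[0.4,-3.9,0,0,0,-0.5,9.3],[0.4,-3.9,0,0,0,0,9.3],[0.4,-3.9,0,0,0,0,9.3],[0,-0.5,0,0,0,0,9.3],[0,0,0,0,0,0,9.3],[0,0,0,0,0,0,9.3]]'
python3 - <<'E'
from h import *
p,d,P,E,f,c=snap('wrist'); np.savez('pics/w2.npz',p=p,P=P,E=E,f=f,cx=c['cx'],cy=c['cy']); cv2.imwrite('pics/w2.png',p[...,::-1]); print(ctrl.state()['tool_pos'])
E
```

```text
t: 2.07
tool_pos: [0.4577, 0.1386, 0.2186]
tcp_rot: [179.9, 0.0, 21.8]
ft_force: [0.3, -1.0, 0.7]
opening: 0.0932
grasp_force: 0.0
[0.45804192 0.13810968 0.21855183]
```

View pics/w2.png

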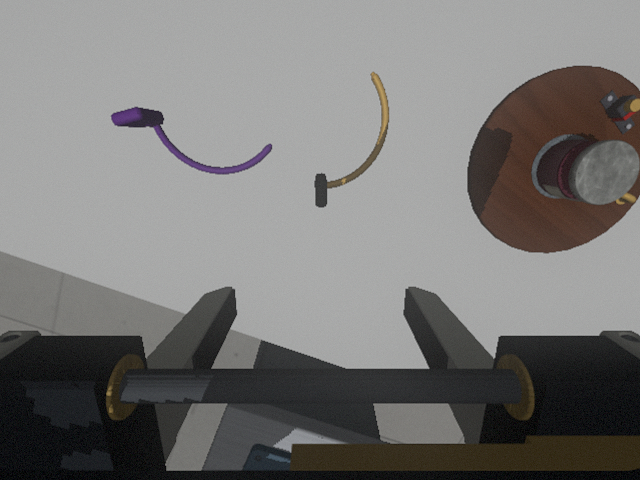

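The wrist view shows the brass bar's handle at (321,190) and its tip at (375,74). Both cameras put the jar's lid at (0.606,-0.086), and I take that as the plinth's centre. The eye is at 68.5 mm and about -93.6°, and the pad at about -18°. That matches the 0–12 mm past the mark.

Run:
```python
from h import *
D=np.load('pics/w2.npz');p,P=D['p'],D['P'];ray=mkray(D['E'],D['f'],D['cx'],D['cy'])
hsv=cv2.cvtColor(p,cv2.COLOR_RGB2HSV).astype(int)
b=box(335,65,395,192)&(hsv[...,1]>80)&(hsv[...,2]>60);q=np.argwhere(b)
xy=np.array([ray(x,y,.005)[:2] for y,x in q]);print('bar',len(q),fit(xy),fit(xy,.07))
c=fit(xy,.07)
a=np.degrees(np.arctan2(*(xy-c).T[::-1]));print('angles',np.sort(a)[[0,3,-4,-1]])
t=q[q[:,0]<78];print('tip',ray(t[:,1].mean(),t[:,0].min(),.006))
h=box(308,168,332,212)&(hsv[...,2]<75);k=h&(P[...,2]>.054);hp=P[k];print('handle top',k.sum(),hp.mean(0),np.ptp(hp,0))
r=cv2.minAreaRect(np.argwhere(k)[:,::-1].astype(np.float32));bx=cv2.boxPoints(r);w=np.array([ray(*x,.06)[:2] for x in bx]);print('rect',w.mean(0));[print((w[(i+1)%4]-w[i]).round(4),np.degrees(np.arctan2(*(w[(i+1)%4]-w[i])[::-1])).round(1)) for i in range(2)]
print('table',np.nanmedian(P[230:250,300:360],axis=(0,1)),'hd->c ang',np.degrees(np.arctan2(*(c-hp.mean(0)[:2])[::-1])),np.hypot(*(c-hp.mean(0)[:2])))
s=ctrl.state();print(s['tcp_rot'],s['joint_positions'])
```

```text
bar 617 [0.55566859 0.17764683 0.06998933] [0.55566724 0.17765917]
angles [-143.76223666 -143.09402156  -29.47126285  -28.84999974]
tip [0.61791601 0.1417651  0.006     ]
handle top 315 [0.4916304  0.15034689 0.05889061] [0.02707203 0.01818497 0.00639749]
rect [0.49146405 0.15061618]
[ 0.0039 -0.0098] -68.3
[-0.026  -0.0105] -158.0
table [0.43425293 0.11577377 0.00044694] hd->c ang 23.09868460417334 0.06961808595044937
[1.79948570e+02 1.83633926e-02 2.16686486e+01] [ 3.43093819e+00  7.39551298e+00  9.72959323e+01 -5.64381226e-02
  7.53099070e+01  7.17765941e+01]
```

```bash
python3 -m creep '[[1.8,0,2.5,0,0,0,4],[1.76,0.04,2.5,0,0,0,4],[0,0,2.5,0,0,0.3,4],[0,0,2.5,0,0,0,4],[0,0,2.5,0,0,0,4],[0,0,2.5,0,0,0,4],[0,0,2,0,0,0,4],[0,0,1.5,0,0,0,4],[0,0,0.64,0,0,0,4],[0,0,0,0,0,0,4],[0,0,0,0,0,0,4]]' 40
```

```text
t: 3.03
tool_pos: [0.4915, 0.1513, 0.0274]
tcp_rot: [180.0, 0.0, 21.3]
ft_force: [-0.5, 0.2, 0.6]
opening: 0.0404
grasp_force: 0.0
```

```bash
python3 -m creep '[[0,0,0,0,0,0,0.5],[0,0,0,0,0,0,0.5],[0,0,0,0,0,0,0.5],[0,0,0,0,0,0,0.5],[0,0,0,0,0,0,0.5],[0,0,0,0,0,0,0.5]]' 40
python3 - <<'E'
from h import *
print(ctrl.state())
E
```

```text
t: 3.53
tool_pos: [0.4912, 0.1528, 0.0278]
tcp_rot: [180.0, -0.1, 21.5]
ft_force: [-0.6, 0.4, 1.7]
opening: 0.012
grasp_force: 40.0
{'t': 3.5333, 'joint_positions': array([4.83311295e+00, 2.33583734e+01, 1.06202281e+02, 5.29632114e-03,
       5.03682171e+01, 7.33724685e+01]), 'joint_velocities': array([-0.06817779,  0.08997304, -0.00174648,  0.0130703 ,  0.17455331,
        0.05241095]), 'joint_torque': array([-5.30364253e-01, -4.27488756e+01, -1.99268961e+01, -4.63549560e-02,
       -6.44493790e-03,  1.03439593e-01]), 'tool_pos': array([0.49121809, 0.15275623, 0.02778072]), 'tcp_rot': array([ 1.79983559e+02, -6.93227086e-02,  2.14572787e+01]), 'ft_force': array([-0.58063968,  0.43712925,  1.73500801]), 'moment': array([ 0.08086792, -0.15885632,  0.05985396]), 'grasp_force': 39.99583840370178, 'opening': 0.01197021103266884}
```

```bash
python3 -m creep '[[0,0,-1.5,0,0,0,0.5],[0,0,-2.5,0,0,0,0.5],[0,0,-2.5,0,0,0,0.5],[0,0,-2.5,0,0,0,0.5],[0,1.5,-1,0,0,0,0.5],[0.1,2.5,0,0,0,0,0.5],[0.1,2.5,0,0,0,0,0.5],[0.1,2.8,0,0,0,0,0.5],[0.06,2.8,0,0,0,0,0.5],[0,2.8,0,0,0,0,0.5],[0,2.5,0,0,0,0,0.5],[0,2.2,0,0,0,0,0.5]]' 40
python3 -m creep '[[0,0,0,0,0,5,0.5],[0,0,0,0,0,7,0.5],[0,0,0,0,0,7,0.5],[0,0,0,0,0,7,0.5],[0,0,0,0,0,7,0.5],[0,0,0,0,0,7,0.5],[0,0,0,0,0,7,0.5],[0,0,0,0,0,7,0.5],[0,0,0,0,0,7,0.5],[0,0,0,0,0,7,0.5],[0,0,0,0,0,5,0.5],[0,0,0,0,0,3.5,0.5]]'
python3 -m creep '[[0,0,0,0,0,0,0.5],[0,0,0,0,0,0,0.5],[0,0,0,0,0,0,0.5]]'
python3 - <<'E'
from h import *
p,d,P,E,f,c=snap('wrist'); np.savez('pics/w3.npz',p=p,P=P,E=E,f=f,cx=c['cx'],cy=c['cy']); cv2.imwrite('pics/w3.png',p[...,::-1]); s=ctrl.state();print(s['tool_pos'],s['tcp_rot'],s['ft_force'],s['moment'],s['joint_positions'].round(1))
E
```

```text
t: 4.53
tool_pos: [0.566, -0.0302, 0.1271]
tcp_rot: [-180.0, 0.0, 21.4]
ft_force: [0.1, 0.9, -0.8]
opening: 0.0117
grasp_force: 40.0
t: 5.53
tool_pos: [0.5655, -0.0284, 0.127]
tcp_rot: [180.0, 0.0, -55.3]
ft_force: [0.1, 0.2, -0.6]
opening: 0.0115
grasp_force: 40.0
t: 5.78
tool_pos: [0.5657, -0.0285, 0.1271]
tcp_rot: [180.0, 0.0, -55.0]
ft_force: [-0.4, -0.2, -0.4]
opening: 0.0117
grasp_force: 40.0
[ 0.56570584 -0.02851526  0.12717617] [ 1.79992879e+02  8.39039161e-03 -5.49764203e+01] [ 0.46112603 -0.15433952 -0.84223585] [ 0.08201044  0.06547401 -0.06265013] [-14.2  20.9  93.    0.   66.2 130.8]
```

View pics/w3.png

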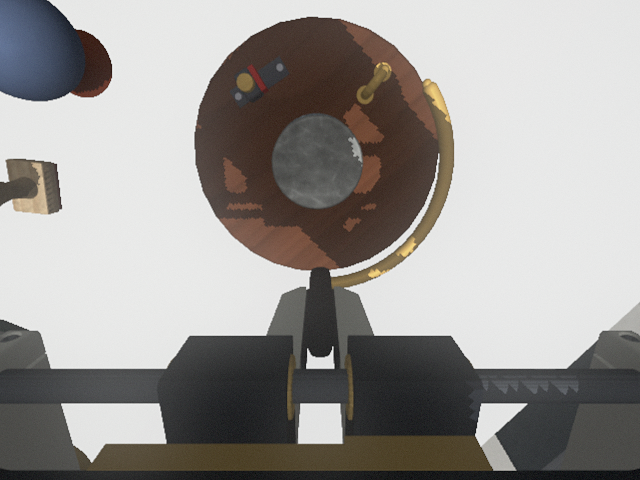

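This view shows everything in one frame: the held bar from (335,283) to its tip at (432,85), the eye at (365–385, 65–100), the stop's red pad at (258,78) and the lid at (317,160). I'll measure how the bar sits against the plinth.

```bash
cat > m.py <<'E'
from h import *
import sys
D=np.load('pics/%s.npz'%sys.argv[1]);p,P=D['p'],D['P'];ray=mkray(D['E'],D['f'],D['cx'],D['cy'])
hsv=cv2.cvtColor(p,cv2.COLOR_RGB2HSV).astype(int)
white=(hsv[...,1]<45)&(hsv[...,2]>150)
# plinth outline where it borders the table, left/top part
cn=[]
for a in np.radians(np.arange(0,360,2)):
    for r in range(170,60,-1):
        x,y=317+r*np.cos(a),143+r*np.sin(a)
        if not(0<=x<639 and 0<=y<479):continue
        if P[int(y),int(x),2]>.008:
            if P[int(y),int(x),2]<.02: cn.append((x,y))
            break
XY=np.array([ray(x,y,.014)[:2] for x,y in cn]);c=fit(XY);print('plinth',len(cn),c,fit(XY,.1))
l=box(265,105,370,215)&(P[...,2]>.07)&(P[...,2]<.078)
lq=max(cv2.findContours(l.astype(np.uint8),0,2)[0],key=cv2.contourArea);print('lid',fit(np.array([ray(*q,.074)[:2] for q in lq[:,0]])))
b=box(330,75,470,292)&(P[...,2]>.085)&(P[...,2]<.125)&(hsv[...,1]>60)
B=P[b];A=np.c_[B[:,:2],np.ones(len(B))];k=np.linalg.lstsq(A,B[:,2],rcond=None)[0]
cb=fit(B[:,:2]);cb7=fit(B[:,:2],.07);print('bar',len(B),cb,cb7,'slope',k,'z',np.percentile(B[:,2],[5,50,95]))
a=np.degrees(np.arctan2(*(B[:,:2]-cb7).T[::-1]));print('tip ang',np.sort(a)[[0,2,-3,-1]] if a.max()<90 else np.sort(a%360)[[0,2,-3,-1]])
for lo,hi in((0,12),(12,40),(40,70),(70,100),(100,125)):
    aa=(-a-0)%360; tipa=((-105)%360); d_=(tipa-(a%360)); m=(d_>=lo)&(d_<hi); print(lo,m.sum(),np.median(B[m,2]).round(4) if m.any() else None,np.median(np.hypot(*(B[m,:2]-cb7).T)).round(4) if m.any() else None)
e=box(352,58,396,108)&(hsv[...,1]>60)&(P[...,2]>.024)&(P[...,2]<.045);q=P[e];print('eye',len(q),q.mean(0),np.ptp(q,0))
r=box(235,55,290,105)&(hsv[...,1]>150)&((hsv[...,0]<8)|(hsv[...,0]>170))&(P[...,2]>.026);print('red',r.sum(),np.mean(P[r],0))
E
python3 m.py w3
```

```text
plinth 113 [ 0.60745734 -0.0861589   0.09821792] [ 0.60530418 -0.0860401 ]
lid [ 0.60654803 -0.08608637  0.02893498]
bar 3591 [ 0.60437407 -0.08747945  0.06845461] [ 0.60614044 -0.08701616] slope [-0.02314781  0.00073722  0.11860908] z [0.10339814 0.10595945 0.10743323]
tip ang [131.46119668 131.57315917 253.18496648 253.27850497]
0 374 0.1053 0.0696
12 1028 0.1058 0.0698
40 882 0.1061 0.0701
70 763 0.1062 0.07
100 544 0.1062 0.0695
eye 370 [ 0.60386304 -0.15437041  0.03279231] [0.00780168 0.0260117  0.01322904]
red 117 [ 0.67389402 -0.10795737  0.03043821]
```

The bar's circle matches the plinth's to about 1 mm, and the tip is about 13° short of the eye. I'll lower to about 3 mm above the deck, with a 1 mm correction, and look again.

```bash
python3 -m creep '[[-0.05,-0.1,0.6,0,0,0,0.5],[0,0,1,0,0,0,0.5],[0,0,1,0,0,0,0.5],[0,0,1,0,0,0,0.5],[0,0,1,0,0,0,0.5],[0,0,1,0,0,0,0.5],[0,0,1,0,0,0,0.5],[0,0,0.8,0,0,0,0.5],[0,0,0.5,0,0,0,0.5],[0,0,0.3,0,0,0,0.5],[0,0,0,0,0,0,0.5],[0,0,0,0,0,0,0.5]]'
python3 - <<'E'
from h import *
p,d,P,E,f,c=snap('wrist'); np.savez('pics/w4.npz',p=p,P=P,E=E,f=f,cx=c['cx'],cy=c['cy']); cv2.imwrite('pics/w4.png',p[...,::-1]); s=ctrl.state();print(s['tool_pos'],s['tcp_rot'],s['ft_force'],s['moment'])
E
```

```text
t: 6.83
tool_pos: [0.5665, -0.0277, 0.0454]
tcp_rot: [-180.0, -0.0, -55.1]
ft_force: [-0.7, 0.1, 0.3]
opening: 0.0122
grasp_force: 40.0
[ 0.56672459 -0.02769116  0.04568741] [-1.79966496e+02 -3.93088229e-02 -5.50653763e+01] [-0.62350568  0.38905098 -0.04019027] [0.0707277  0.03554553 0.06291121]
```

View pics/w4.png

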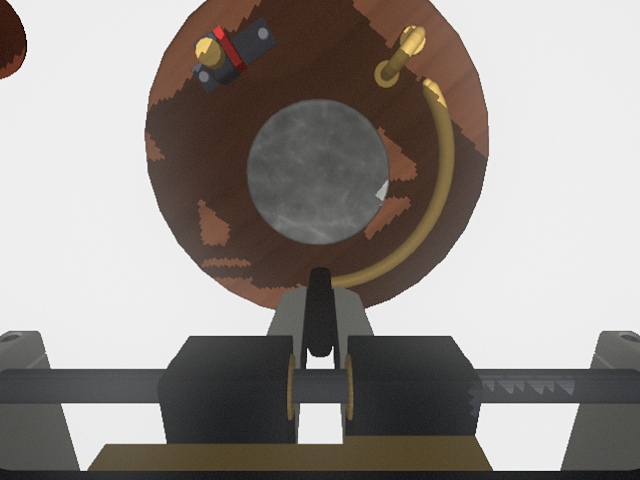

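The tip at (429,83) is just short of the eye, whose feet are at (386,75) and (413,40). I'll measure its radial fit and height.

```bash
cat > m2.py <<'E'
from h import *
import sys
D=np.load('pics/%s.npz'%sys.argv[1]);p,P,E=D['p'],D['P'],D['E'];ray=mkray(E,D['f'],D['cx'],D['cy'])
hsv=cv2.cvtColor(p,cv2.COLOR_RGB2HSV).astype(int)
br=(hsv[...,1]>80)&(hsv[...,0]>14)&(hsv[...,0]<32)
b=box(335,78,470,290)&br&(P[...,2]>.014)&(P[...,2]<.034)&((u>418)|(v>95))
zt=float(sys.argv[2])
q=np.argwhere(b);XY=np.array([ray(x,y,zt+.002)[:2] for y,x in q])   # seen surface mid
cb=fit(XY,.07);print('bar',len(q),fit(XY),cb,'P-based',fit(P[b][:,:2],.07))
a=np.degrees(np.arctan2(*(XY-cb).T[::-1]))%360;te=np.percentile(a,99.8)-360;print('tip ang',te)
for s in range(0,125,20):
    m=(te+360-a>=s)&(te+360-a<s+20);print(s,np.nanpercentile(P[b][m,2],[50,95]).round(4),np.hypot(*(XY[m]-cb).T).mean().round(4),end=' | ')
e=box(370,22,430,92)&br&(P[...,2]>.020)&((v<78)|(u<405))&~((u>415)&(v>62))
pe=P[e];top=pe[pe[:,2]>.030];print('\neye',len(pe),'top',len(top),top.mean(0),np.ptp(top,0))
for c,n in((cb,'bar'),(np.array([.6066,-.086]),'plinth')):
    d=top.mean(0)[:2]-c;print(n,'eye r',np.hypot(*d),'ang',np.degrees(np.arctan2(d[1],d[0])))
    rr=np.hypot(*(pe[:,:2]-c).T);print('  eye radial extent',np.percentile(rr,[1,99]))
l=box(235,90,400,255)&(P[...,2]>.07)&(P[...,2]<.078)
lq=max(cv2.findContours(l.astype(np.uint8),0,2)[0],key=cv2.contourArea);print('lid',fit(np.array([ray(*q,.074)[:2] for q in lq[:,0]])))
r=box(190,15,270,85)&(hsv[...,1]>150)&((hsv[...,0]<8)|(hsv[...,0]>170));R_=P[r];d=R_[R_[:,2]>.028].mean(0)[:2]-cb;print('red',d+cb,np.hypot(*d),np.degrees(np.arctan2(d[1],d[0])))
print('deck z',np.nanmedian(P[255:275,240:270,2]))
E
python3 m2.py w4 .022
```

```text
bar 3807 [ 0.60506937 -0.0865741   0.06858308] [ 0.60667065 -0.08611122] P-based [ 0.60686051 -0.08621355]
tip ang -106.36501491791756
0 [0.0237 0.0254] 0.0697 | 20 [0.024  0.0255] 0.07 | 40 [0.0242 0.0255] 0.0701 | 60 [0.0243 0.0257] 0.0702 | 80 [0.0243 0.0257] 0.07 | 100 [0.0244 0.0258] 0.0696 | 120 [0.0253 0.0256] 0.07 | 
eye 867 top 688 [ 0.60379538 -0.15513412  0.03381804] [0.00748236 0.02270203 0.00803905]
bar eye r 0.06908275644536153 ang -92.38537546310859
  eye radial extent [0.05667782 0.08124238]
plinth eye r 0.06919098097895349 ang -92.32309107410231
  eye radial extent [0.05678595 0.08134999]
lid [ 0.60658873 -0.08630181  0.02884892]
red [ 0.67458702 -0.10809816] 0.0713866871106902 -17.93860693971596
deck z 0.01362059657320061
```

The bar's centre is at (0.6067,-0.0861), which matches the lid. The eye and the bar agree radially to about 1 mm. I'll lower to just above the deck and start swinging about the centre, pivoting at tool x = 7 cm.

```bash
python3 -m creep '[[0,0,0.13,0,0,0,0.5],[0,0,0.12,0,0,0,0.5],[0.001,0.122,0,0,0,-1,0.5],[0.001,0.122,0,0,0,-1,0.5],[0.001,0.122,0,0,0,-1,0.5],[0.001,0.122,0,0,0,-1,0.5],[0.001,0.122,0,0,0,-1,0.5],[0.001,0.122,0,0,0,-1,0.5],[0.001,0.122,0,0,0,-1,0.5],[0.001,0.122,0,0,0,-1,0.5],[0,0,0,0,0,0,0.5],[0,0,0,0,0,0,0.5]]'
python3 - <<'E'
from h import *
p,d,P,E,f,c=snap('wrist'); np.savez('pics/w5.npz',p=p,P=P,E=E,f=f,cx=c['cx'],cy=c['cy']); cv2.imwrite('pics/w5.png',cv2.resize(p[0:300,240:540],None,fx=2,fy=2,interpolation=2)[...,::-1]); s=ctrl.state();print(s['tool_pos'],s['tcp_rot'],s['ft_force'],s['moment'])
t=T_tool(s);print('pivot',(t@[.07,0,0,1])[:3])
E
```

```text
t: 7.88
tool_pos: [0.5587, -0.0338, 0.0428]
tcp_rot: [-180.0, -0.0, -47.1]
ft_force: [-0.1, -0.1, -0.8]
opening: 0.0117
grasp_force: 40.0
[ 0.55875143 -0.03378342  0.04280615] [-1.79996418e+02 -4.43508344e-03 -4.70826735e+01] [ 0.01296932  0.31386479 -1.18508705] [0.08077689 0.00876078 0.01555615]
pivot [ 0.60641739 -0.08504701  0.04281156]
```

View pics/w5.png

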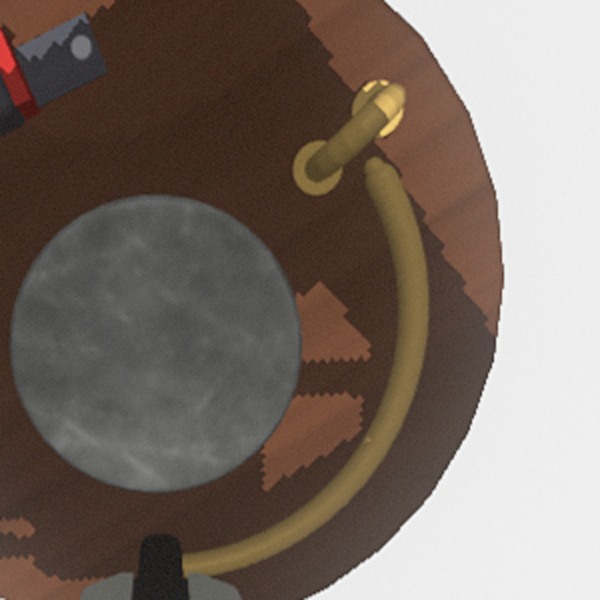

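The tip is in front of the opening. I'll check the predicted tip circle against the midpoint of the feet.

Run:
```python
from h import *
D=np.load('pics/w5.npz');p,P,E=D['p'],D['P'],D['E'];ray=mkray(E,D['f'],D['cx'],D['cy'])
hsv=cv2.cvtColor(p,cv2.COLOR_RGB2HSV).astype(int)
b=box(335,100,470,285)&(hsv[...,1]>80)&(hsv[...,0]>14)&(hsv[...,0]<32)&(P[...,2]>.017)&(P[...,2]<.03)
q=np.argwhere(b);XY=np.array([ray(x,y,.0205)[:2] for y,x in q]);cb=fit(XY,.07);print('bar c',cb,fit(XY),fit(P[b][:,:2],.07),np.nanpercentile(P[b][:,2],[50,95]))
i,o=ray(398.5,84,.015)[:2],ray(429,54,.015)[:2];m=(i+o)/2;print('feet',i,o,'sep',np.hypot(*(o-i)),'mid',m)
for c in(cb,[.6066,-.086]): d=m-c;print('r',np.hypot(*d),np.degrees(np.arctan2(d[1],d[0])))
t=ray(427,80,.018)[:2]-cb;print('tip',np.hypot(*t),np.degrees(np.arctan2(t[1],t[0])))
```

```text
bar c [ 0.60604242 -0.08604661] [ 0.60375086 -0.08685384  0.06789723] [ 0.60664372 -0.08602695] [0.02157906 0.02299474]
feet [ 0.6040933  -0.14617384] [ 0.60287382 -0.16647852] sep 0.020341267935021307 mid [ 0.60348356 -0.15632618]
r 0.0703261372573258 -92.08520498923242
r 0.07039519719070182 -92.5373510824697
tip 0.07158749758322988 -99.01539654684018
```

The fit is within about 1 mm, so I go through.

```bash
python3 -m creep '[[0.001,0.122,0,0,0,-1,0.5],[0.001,0.122,0,0,0,-1,0.5],[0.001,0.122,0,0,0,-1,0.5],[0.001,0.122,0,0,0,-1,0.5],[0.001,0.122,0,0,0,-1,0.5],[0.001,0.122,0,0,0,-1,0.5],[0.001,0.122,0,0,0,-1,0.5],[0.001,0.122,0,0,0,-1,0.5],[0,0,0,0,0,0,0.5]]'
python3 - <<'E'
from h import *
s=ctrl.state();print(s['ft_force'],s['moment'],(T_tool(s)@[.07,0,0,1])[:3])
E
```

```text
t: 8.68
tool_pos: [0.5519, -0.041, 0.0427]
tcp_rot: [180.0, 0.0, -39.0]
ft_force: [-0.3, -0.6, -1.4]
opening: 0.0118
grasp_force: 40.0
[-0.31553011 -0.60275755 -1.3655727 ] [ 0.06945014 -0.00243169 -0.03336077] [ 0.60629064 -0.08508949  0.04273066]
```

```bash
python3 -m creep '[[0.004,0.244,0,0,0,-2,0.5],[0.004,0.244,0,0,0,-2,0.5],[0.004,0.244,0,0,0,-2,0.5],[0.004,0.244,0,0,0,-2,0.5],[0.004,0.244,0,0,0,-2,0.5],[0.004,0.244,0,0,0,-2,0.5],[0.004,0.244,0,0,0,-2,0.5],[0.004,0.244,0,0,0,-2,0.5],[0.004,0.244,0,0,0,-2,0.5],[0.004,0.244,0,0,0,-2,0.5],[0,0,0,0,0,0,0.5],[0,0,0,0,0,0,0.5]]'
python3 - <<'E'
from h import *
p,d,P,E,f,c=snap('wrist'); np.savez('pics/w6.npz',p=p,P=P,E=E,f=f,cx=c['cx'],cy=c['cy']); cv2.imwrite('pics/w6.png',p[0:300,100:500][...,::-1])
s=ctrl.state();print(s['ft_force'],s['moment'],(T_tool(s)@[.07,0,0,1])[:3])
E
```

```text
t: 9.68
tool_pos: [0.5403, -0.0621, 0.0428]
tcp_rot: [-180.0, -0.0, -19.1]
ft_force: [0.7, 0.9, -0.2]
opening: 0.0119
grasp_force: 40.0
[ 0.25023227  0.61817611 -0.83790571] [ 0.0605546  -0.0202366  -0.02359698] [ 0.60640171 -0.0850166   0.04277406]
```

View pics/w6.png

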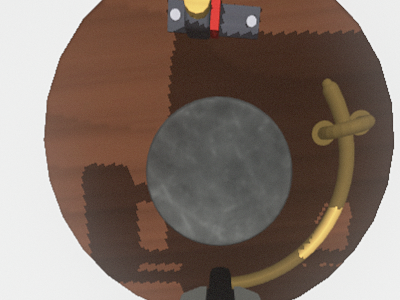

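The bar is threaded through the eye with the tip past it at crop (327,85), centred between the feet, and the forces are near zero. I'll swing on.

```bash
python3 -m creep '[[0.004,0.244,0,0,0,-2,0.5],[0.01,0.366,0,0,0,-3,0.5],[0.01,0.366,0,0,0,-3,0.5],[0.01,0.366,0,0,0,-3,0.5],[0.01,0.366,0,0,0,-3,0.5],[0.01,0.366,0,0,0,-3,0.5],[0.01,0.366,0,0,0,-3,0.5],[0.01,0.366,0,0,0,-3,0.5],[0.01,0.366,0,0,0,-3,0.5],[0.01,0.366,0,0,0,-3,0.5],[0.01,0.366,0,0,0,-3,0.5],[0.004,0.244,0,0,0,-2,0.5]]'
python3 -m creep '[[0.001,0.122,0,0,0,-1,0.5],[0.001,0.122,0,0,0,-1,0.5],[0.001,0.122,0,0,0,-1,0.5],[0.001,0.122,0,0,0,-1,0.5],[0.001,0.122,0,0,0,-1,0.5],[0.001,0.122,0,0,0,-1,0.5],[0,0,0,0,0,0,0.5],[0,0,0,0,0,0,0.5],[0,0,0,0,0,0,0.5]]'
python3 - <<'E'
from h import *
p,d,P,E,f,c=snap('wrist'); np.savez('pics/w7.npz',p=p,P=P,E=E,f=f,cx=c['cx'],cy=c['cy']); cv2.imwrite('pics/w7.png',cv2.resize(p[20:220,240:540],None,fx=2,fy=2,interpolation=2)[...,::-1])
s=ctrl.state();print(s['tool_pos'],s['tcp_rot'],s['ft_force'],s['moment'],(T_tool(s)@[.07,0,0,1])[:3])
E
```

```text
t: 10.73
tool_pos: [0.5389, -0.1031, 0.0428]
tcp_rot: [180.0, -0.0, 15.0]
ft_force: [0.7, 0.5, -1.4]
opening: 0.012
grasp_force: 40.0
t: 11.48
tool_pos: [0.541, -0.1099, 0.0428]
tcp_rot: [-180.0, 0.0, 20.9]
ft_force: [0.9, 0.6, -0.8]
opening: 0.0118
grasp_force: 40.0
[ 0.54099696 -0.10982287  0.04273749] [-1.79994928e+02  3.30744937e-03  2.09208815e+01] [-0.48592846  0.02759886 -0.79192284] [ 0.0358887   0.00997455 -0.05647197] [ 0.60638217 -0.08482738  0.04273345]
```

View pics/w7.png

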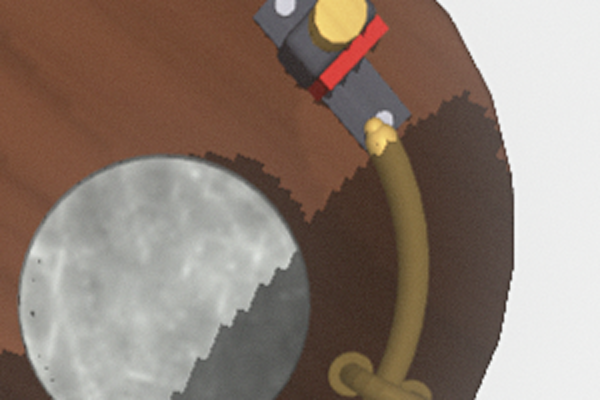

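The tip at crop (378,130) is over the stop's base plate, about 10 mm short of the red pad's face at (350,65). I'll check the plate's height before going down.

Run:
```python
from h import *
D=np.load('pics/w7.npz');p,P,E=D['p'],D['P'],D['E'];ray=mkray(E,D['f'],D['cx'],D['cy'])
f=lambda x,y:(240+x//2,20+y//2)
for n,(x,y) in dict(plate=(355,100),plate2=(370,95),rivet=(383,118),tip=(380,140),deck=(300,180),deck2=(450,130),deckr=(430,60)).items():
    a,b=f(x,y);print(n,np.nanmedian(P[b-2:b+3,a-2:a+3],axis=(0,1)).round(4))
hsv=cv2.cvtColor(p,cv2.COLOR_RGB2HSV).astype(int)
r=(hsv[...,1]>150)&((hsv[...,0]<8)|(hsv[...,0]>170))&(P[...,2]>.02)&box(390,20,440,75)
q=P[r]-[.6066,-.086,0];an=np.degrees(np.arctan2(q[:,1],q[:,0]));print('pad ang',np.percentile(an,[2,50,98]),'z',q[:,2].min(),q[:,2].max())
t=ray(240+375/2,20+122/2,.0195)[:2]-[.6066,-.086];print('tip',np.hypot(*t),np.degrees(np.arctan2(t[1],t[0])))
```

```text
plate [ 0.67   -0.1158  0.0145]
plate2 [ 0.6728 -0.119   0.0145]
rivet [ 0.6682 -0.1241  0.0166]
tip [ 0.6621 -0.1247  0.0218]
deck [ 0.6473 -0.1107  0.0138]
deck2 [ 0.6729 -0.1431  0.0132]
deckr [ 0.6855 -0.1301  0.0137]
pad ang [-19.76387274 -17.88918906 -15.80025284] z 0.020008409616429884 0.03915620748845314
tip 0.06951562172795538 -31.343495663581386
```

The plate is about 1 mm thick, so the tip clears it. I'll touch down gently.

```bash
cat > f.py <<'E'
from h import *
L=[]
for _ in range(4):
    viewer.snapshot('top'); s=ctrl.state(); L.append(np.r_[s['ft_force'],s['moment'],s['tool_pos']])
a=np.mean(L,0);y=np.radians(s['tcp_rot'][2]);print('F',a[:3].round(2),'Ftool_y',(a[0]*np.sin(y)-a[1]*np.cos(y)).round(2),'Ftool_x',(a[0]*np.cos(y)+a[1]*np.sin(y)).round(2),'M',a[3:6].round(3),'pos',a[6:].round(5),'rot',s['tcp_rot'].round(2),'t',s['t'])
E
python3 f.py
python3 -m creep '[[0,0,0.05,0,0,0,0.5],[0,0,0,0,0,0,0.5]]'; python3 f.py
python3 -m creep '[[0,0,0.03,0,0,0,0.5],[0,0,0,0,0,0,0.5]]'; python3 f.py
```

```text
F [ 0.17  0.13 -0.37] Ftool_y -0.06 Ftool_x 0.2 M [0.003 0.046 0.002] pos [ 0.54102 -0.10985  0.04276] rot [-180.      0.     20.93] t 11.7333
t: 11.9
tool_pos: [0.5411, -0.1099, 0.0422]
tcp_rot: [180.0, -0.0, 20.9]
ft_force: [-0.0, -0.3, -1.3]
opening: 0.0118
grasp_force: 40.0
F [ 0.06 -0.08 -0.55] Ftool_y 0.1 Ftool_x 0.03 M [ 0.007 -0.001  0.01 ] pos [ 0.54109 -0.10991  0.04228] rot [180.    -0.    20.93] t 12.1
t: 12.27
tool_pos: [0.5411, -0.1099, 0.0421]
tcp_rot: [180.0, -0.0, 20.9]
ft_force: [-0.5, -0.3, 1.3]
opening: 0.0116
grasp_force: 40.0
F [-0.99  0.28  0.98] Ftool_y -0.61 Ftool_x -0.82 M [ 0.026 -0.019 -0.021] pos [ 0.54107 -0.10993  0.04208] rot [179.99  -0.    20.93] t 12.4667
```

The bar has touched down at about 1 N. I'll ease off slightly and advance carefully toward the pad.

```bash
python3 -m creep '[[0,0.061,-0.01,0,0,-0.5,0.5],[0,0.061,0,0,0,-0.5,0.5],[0,0.061,0,0,0,-0.5,0.5],[0,0.061,0,0,0,-0.5,0.5],[0,0.061,0,0,0,-0.5,0.5],[0,0.061,0,0,0,-0.5,0.5],[0,0.061,0,0,0,-0.5,0.5],[0,0.061,0,0,0,-0.5,0.5],[0,0.061,0,0,0,-0.5,0.5],[0,0.061,0,0,0,-0.5,0.5]]'; python3 f.py
python3 -m creep '[[0,0.037,0,0,0,-0.3,0.5],[0,0.037,0,0,0,-0.3,0.5],[0,0.037,0,0,0,-0.3,0.5]]'; python3 f.py
```

```text
t: 13.3
tool_pos: [0.5435, -0.1156, 0.0421]
tcp_rot: [180.0, -0.0, 26.0]
ft_force: [-1.0, -0.4, 1.3]
opening: 0.012
grasp_force: 40.0
F [-0.3  -0.39  0.93] Ftool_y 0.22 Ftool_x -0.44 M [-0.122 -0.062 -0.094] pos [ 0.54354 -0.11557  0.04206] rot [ 1.7999e+02 -1.0000e-02  2.5920e+01] t 13.5
t: 13.75
tool_pos: [0.5439, -0.1165, 0.0421]
tcp_rot: [-180.0, 0.0, 26.9]
ft_force: [-1.7, -0.8, 2.2]
opening: 0.0118
grasp_force: 40.0
F [-0.86 -0.22  1.15] Ftool_y -0.19 Ftool_x -0.87 M [-0.172 -0.024 -0.099] pos [ 0.54395 -0.11654  0.04208] rot [180.    -0.    26.83] t 13.95
```

```bash
python3 -m creep '[[0,0.037,-0.01,0,0,-0.3,0.5],[0,0.037,0,0,0,-0.3,0.5],[0,0.037,0,0,0,-0.3,0.5]]'; python3 f.py
python3 -m creep '[[0,0.024,0,0,0,-0.2,0.5],[0,0.024,0,0,0,-0.2,0.5],[0,0,0,0,0,0,0.5]]'|grep ft; python3 f.py
python3 -m creep '[[0,0.024,0,0,0,-0.2,0.5],[0,0.024,0,0,0,-0.2,0.5],[0,0,0,0,0,0,0.5]]'|grep ft; python3 f.py
```

```text
t: 14.2
tool_pos: [0.5444, -0.1175, 0.0421]
tcp_rot: [-180.0, 0.0, 27.8]
ft_force: [-0.9, -1.2, 0.9]
opening: 0.0119
grasp_force: 40.0
F [-0.79 -0.36  0.76] Ftool_y -0.05 Ftool_x -0.86 M [-0.131 -0.025 -0.082] pos [ 0.54444 -0.1175   0.04212] rot [-180.     -0.     27.73] t 14.4
ft_force: [-1.2, 0.0, 0.3]
F [-0.31 -0.22  0.27] Ftool_y 0.05 Ftool_x -0.38 M [-0.108 -0.033 -0.075] pos [ 0.54467 -0.1179   0.04215] rot [-180.     -0.     28.13] t 14.85
ft_force: [-0.4, -1.0, 0.3]
F [-0.4  -0.74  0.67] Ftool_y 0.46 Ftool_x -0.71 M [-0.096 -0.038 -0.047] pos [ 0.54491 -0.11834  0.04215] rot [-180.     -0.     28.53] t 15.3
```

```bash
python3 -m creep '[[0,0.024,0,0,0,-0.2,0.5],[0,0.024,0,0,0,-0.2,0.5],[0,0,0,0,0,0,0.5]]'|grep ft; python3 f.py
python3 -m creep '[[0,0.024,0,0,0,-0.2,0.5],[0,0,0,0,0,0,0.5]]'|grep ft; python3 f.py
python3 -m creep '[[0,0.024,0,0,0,-0.2,0.5],[0,0,0,0,0,0,0.5]]'|grep ft; python3 f.py
```

```text
ft_force: [-0.7, -0.7, 1.0]
F [-0.58 -0.81  0.19] Ftool_y 0.43 Ftool_x -0.9 M [-0.092 -0.054 -0.06 ] pos [ 0.54514 -0.11877  0.04215] rot [ 1.800e+02 -1.000e-02  2.893e+01] t 15.75
ft_force: [-0.0, -0.9, 0.3]
F [-0.51 -0.11  0.55] Ftool_y -0.15 Ftool_x -0.5 M [-0.058 -0.009 -0.068] pos [ 0.54526 -0.11897  0.04215] rot [180.    -0.    29.13] t 16.1167
ft_force: [-1.0, -0.3, -0.8]
F [-0.05 -0.84  0.65] Ftool_y 0.71 Ftool_x -0.46 M [-0.097 -0.051 -0.075] pos [ 0.54537 -0.11918  0.04216] rot [-180.     -0.     29.33] t 16.4833
```

```bash
for i in 1; do python3 -m creep '[[0,0.024,0,0,0,-0.2,0.5],[0,0,0,0,0,0,0.5]]'|grep ft; python3 f.py; done
python3 -m creep '[[0,0.024,0,0,0,-0.2,0.5],[0,0,0,0,0,0,0.5]]'|grep ft; python3 f.py
python3 -m creep '[[0,0.024,0,0,0,-0.2,0.5],[0,0,0,0,0,0,0.5]]'|grep ft; python3 f.py
```

```text
ft_force: [0.6, -0.2, 1.0]
F [-0.17 -0.32  0.66] Ftool_y 0.19 Ftool_x -0.3 M [-0.111 -0.036 -0.05 ] pos [ 0.54548 -0.1194   0.04215] rot [180.    -0.    29.53] t 16.85
ft_force: [-1.0, -0.3, 1.6]
F [-0.22 -0.17  0.47] Ftool_y 0.04 Ftool_x -0.27 M [-0.089 -0.052 -0.066] pos [ 0.54561 -0.11961  0.04216] rot [180.    -0.    29.73] t 17.2167
ft_force: [-0.8, -0.8, 0.6]
F [-0.59 -0.12  0.73] Ftool_y -0.19 Ftool_x -0.57 M [-0.1   -0.041 -0.079] pos [ 0.54574 -0.11981  0.04216] rot [-180.     -0.     29.93] t 17.5833
```

```bash
python3 -m creep '[[0,0.024,0,0,0,-0.2,0.5],[0,0,0,0,0,0,0.5]]'|grep ft; python3 f.py
python3 -m creep '[[0,0.024,0,0,0,-0.2,0.5],[0,0,0,0,0,0,0.5]]'|grep ft; python3 f.py
python3 -m creep '[[0,0.024,0,0,0,-0.2,0.5],[0,0,0,0,0,0,0.5]]'|grep ft; python3 f.py
```

```text
ft_force: [0.3, -0.6, 0.6]
F [-0.41 -0.19  0.42] Ftool_y -0.04 Ftool_x -0.45 M [-0.104 -0.049 -0.022] pos [ 0.54585 -0.12002  0.04216] rot [180.    -0.    30.13] t 17.95
ft_force: [-0.8, 0.3, -0.0]
F [-0.26  0.04  0.7 ] Ftool_y -0.17 Ftool_x -0.2 M [-0.107 -0.021 -0.054] pos [ 0.54595 -0.12023  0.04215] rot [-180.      0.     30.33] t 18.3167
ft_force: [0.1, 0.3, 1.0]
F [-0.07 -0.75  0.32] Ftool_y 0.61 Ftool_x -0.44 M [-0.108 -0.068 -0.035] pos [ 0.54607 -0.12044  0.04215] rot [-180.     -0.     30.53] t 18.6833
```

Run:
```python
from h import *
p,d,P,E,f,c=snap('wrist'); np.savez('pics/w8.npz',p=p,P=P); cv2.imwrite('pics/w8.png',cv2.resize(p[0:200,280:500],None,fx=3,fy=3,interpolation=2)[...,::-1])
```

```text
(no output)
```

View pics/w8.png

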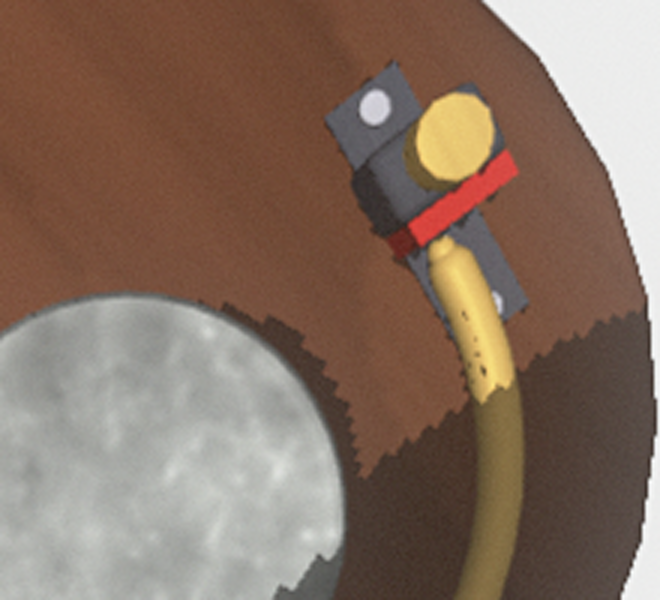

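That view shows the tip at crop (443,240), nearly at the red pad's lower edge. It was my 11th picture, one over the limit, so I view no more and continue by feel.

```bash
python3 -m creep '[[0,0.024,0,0,0,-0.2,0.5],[0,0,0,0,0,0,0.5]]'|grep ft; python3 f.py
python3 -m creep '[[0,0.024,0,0,0,-0.2,0.5],[0,0,0,0,0,0,0.5]]'|grep ft; python3 f.py
python3 -m creep '[[0,0.024,0,0,0,-0.2,0.5],[0,0,0,0,0,0,0.5]]'|grep ft; python3 f.py
python3 -m creep '[[0,0.024,0,0,0,-0.2,0.5],[0,0,0,0,0,0,0.5]]'|grep ft; python3 f.py
```

```text
ft_force: [-0.1, -0.7, 0.7]
F [-0.67 -0.4   0.44] Ftool_y 0.0 Ftool_x -0.78 M [-0.099 -0.042 -0.04 ] pos [ 0.5462  -0.12064  0.04215] rot [-180.     -0.     30.73] t 19.1
ft_force: [-0.2, 0.1, -0.1]
F [-0.33 -0.72  0.18] Ftool_y 0.45 Ftool_x -0.65 M [-0.079 -0.007 -0.059] pos [ 0.54633 -0.12086  0.04216] rot [180.    -0.    30.93] t 19.4667
ft_force: [0.4, -0.7, 1.7]
F [-0.06  0.15  0.19] Ftool_y -0.16 Ftool_x 0.03 M [-0.087 -0.028 -0.025] pos [ 0.54644 -0.12104  0.04214] rot [-180.     -0.     31.13] t 19.8333
ft_force: [-0.4, -0.0, 0.1]
F [-0.38 -0.8  -0.33] Ftool_y 0.48 Ftool_x -0.74 M [-0.098 -0.046 -0.079] pos [ 0.54657 -0.12127  0.04215] rot [-180.     -0.     31.33] t 20.2
```

```bash
sed -i 's/range(4)/range(2)/' f.py
python3 -m creep '[[0,0.024,0,0,0,-0.2,0.5],[0,0,0,0,0,0,0.5]]'|grep ft; python3 f.py
python3 -m creep '[[0,0.024,0,0,0,-0.2,0.5],[0,0,0,0,0,0,0.5]]'|grep ft; python3 f.py
python3 -m creep '[[0,0.024,0,0,0,-0.2,0.5],[0,0,0,0,0,0,0.5]]'|grep ft; python3 f.py
python3 -m creep '[[0,0.024,0,0,0,-0.2,0.5],[0,0,0,0,0,0,0.5]]'|grep ft; python3 f.py
```

```text
ft_force: [-0.5, -0.2, 0.1]
F [-0.92 -0.56  0.17] Ftool_y 0.0 Ftool_x -1.07 M [-0.127  0.046 -0.07 ] pos [ 0.54665 -0.12152  0.04215] rot [-180.      0.     31.53] t 20.4667
ft_force: [-1.1, -0.8, 0.4]
F [-0.81 -1.33  0.89] Ftool_y 0.7 Ftool_x -1.39 M [-0.23   0.108 -0.137] pos [ 0.54673 -0.12175  0.04216] rot [-1.800e+02  1.000e-02  3.173e+01] t 20.7333
ft_force: [-1.8, -2.1, 1.3]
F [-2.3  -1.09  1.53] Ftool_y -0.29 Ftool_x -2.53 M [-0.319  0.18  -0.138] pos [ 0.54682 -0.12196  0.04214] rot [-1.800e+02  1.000e-02  3.193e+01] t 21.0
ft_force: [-1.8, -1.8, 1.2]
F [-2.37 -1.16  1.04] Ftool_y -0.27 Ftool_x -2.62 M [-0.364  0.286 -0.182] pos [ 0.5469  -0.12217  0.04213] rot [-1.7999e+02  2.0000e-02  3.2130e+01] t 21.2667
```

Contact came at yaw of about 31.6°, but part of the force is radial friction at the pad. I'll add load with small pure turns about the handle, which push the tip squarely into the pad.

```bash
sed -i 's/range(2)/range(4)/' f.py
python3 -m creep '[[0,0,0,0,0,-0.1,0.5],[0,0,0,0,0,0,0.5]]'|grep ft; python3 f.py
python3 -m creep '[[0,0,0,0,0,-0.1,0.5],[0,0,0,0,0,0,0.5]]'|grep ft; python3 f.py
python3 -m creep '[[0,0,0,0,0,-0.1,0.5],[0,0,0,0,0,0,0.5]]'|grep ft; python3 f.py
```

```text
ft_force: [-2.8, -3.0, 1.3]
F [-2.76 -2.13  1.37] Ftool_y 0.33 Ftool_x -3.47 M [-0.471  0.314 -0.248] pos [ 0.54695 -0.12214  0.04213] rot [-1.7999e+02  1.0000e-02  3.2230e+01] t 21.6333
ft_force: [-3.1, -2.4, 1.3]
F [-3.23 -2.84  1.31] Ftool_y 0.67 Ftool_x -4.25 M [-0.541  0.405 -0.297] pos [ 0.54698 -0.12213  0.04213] rot [-1.800e+02  1.000e-02  3.233e+01] t 22.0
ft_force: [-3.1, -3.8, 0.9]
F [-3.03 -2.2   1.55] Ftool_y 0.24 Ftool_x -3.74 M [-0.594  0.443 -0.31 ] pos [ 0.54702 -0.12212  0.04213] rot [-180.      0.     32.43] t 22.3667
```

```bash
python3 -m creep '[[0,0,0,0,0,-0.1,0.5],[0,0,0,0,0,-0.1,0.5],[0,0,0,0,0,0,0.5]]'|grep ft; python3 f.py
python3 -m creep '[[0,0,0,0,0,-0.1,0.5],[0,0,0,0,0,-0.1,0.5],[0,0,0,0,0,0,0.5]]'|grep ft; python3 f.py
```

```text
ft_force: [-4.1, -3.8, 0.9]
F [-2.96 -3.2   1.17] Ftool_y 1.1 Ftool_x -4.22 M [-0.685  0.496 -0.363] pos [ 0.54707 -0.12214  0.04216] rot [180.     0.    32.63] t 22.8167
ft_force: [-2.5, -3.9, 1.0]
F [-2.95 -3.94  1.03] Ftool_y 1.71 Ftool_x -4.62 M [-0.769  0.51  -0.42 ] pos [ 0.54708 -0.12215  0.04217] rot [179.99  -0.    32.83] t 23.2667
```

The tip bears at about 4.3 N along the pad's normal, and the moment is consistent with the force acting at the tip, so there is no load on the eye. I'll release gently and retreat upward.

```bash
python3 -m creep '[[0,0,0,0,0,0,0.5],[0,0,0,0,0,0,0.5],[0,0,0,0,0,0,0.5]]' 12; python3 f.py
python3 -m creep '[[0,0,0,0,0,0,1.4],[0,0,0,0,0,0,1.8],[0,0,0,0,0,0,3],[0,0,0,0,0,0,4],[0,0,0,0,0,0,4],[0,0,0,0,0,0,4],[0,0,0,0,0,0,4]]'; python3 f.py
python3 - <<'E'
from h import *
p,d,P,E,f,c=snap('wrist'); np.savez('pics/w9.npz',p=p,P=P,E=E,f=f,cx=c['cx'],cy=c['cy'])
hsv=cv2.cvtColor(p,cv2.COLOR_RGB2HSV).astype(int);ray=mkray(E,f,c['cx'],c['cy'])
r=(hsv[...,1]>150)&((hsv[...,0]<8)|(hsv[...,0]>170))&(P[...,2]>.02)&box(370,0,470,90)
q=P[r]-[.6066,-.086,0];an=np.degrees(np.arctan2(q[:,1],q[:,0]));print('pad ang',r.sum(),np.percentile(an,[2,50,98]))
l=box(200,70,400,270)&(P[...,2]>.07)&(P[...,2]<.078)
lq=max(cv2.findContours(l.astype(np.uint8),0,2)[0],key=cv2.contourArea);print('lid',fit(np.array([ray(*x,.074)[:2] for x in lq[:,0]])))
b=box(330,60,500,285)&(hsv[...,1]>80)&(hsv[...,0]>14)&(hsv[...,0]<32)&(P[...,2]>.017)&(P[...,2]<.0245)
B=P[b];cb=fit(B[:,:2],.07);a=np.degrees(np.arctan2(*(B[:,:2]-cb).T[::-1]));print('bar',len(B),cb,'tip',np.percentile(a,99.9))
for lo in range(-110,-15,15):
    m=(a>lo)&(a<lo+15);print(lo,m.sum(),np.percentile(B[m,2],[50,95]).round(4) if m.sum()>5 else '')
E
```

```text
t: 23.52
tool_pos: [0.5473, -0.1217, 0.0421]
tcp_rot: [-180.0, -0.0, 32.8]
ft_force: [-0.7, -1.2, 0.2]
opening: 0.0124
grasp_force: 11.9
F [-1.97 -0.98  0.18] Ftool_y -0.24 Ftool_x -2.18 M [-0.198  0.138 -0.12 ] pos [ 0.54726 -0.1218   0.04216] rot [ 1.7999e+02 -2.0000e-02  3.2840e+01] t 23.7167
t: 24.3
tool_pos: [0.5471, -0.1221, 0.0421]
tcp_rot: [-180.0, -0.0, 32.8]
ft_force: [-0.1, 0.1, -0.1]
opening: 0.0399
grasp_force: 0.0
F [ 0.08  0.21 -0.14] Ftool_y -0.13 Ftool_x 0.18 M [-0.007 -0.017  0.013] pos [ 0.54707 -0.12207  0.04215] rot [-180.     -0.     32.83] t 24.5
pad ang 397 [-19.74745053 -17.90363326 -15.7547097 ]
lid [ 0.60642826 -0.08613604  0.02884541]
bar 3541 [ 0.60584235 -0.08487863] tip -21.000329185309592
-110 402 [0.0208 0.0221]
-95 341 [0.0208 0.0235]
-80 471 [0.0207 0.0221]
-65 513 [0.0208 0.0224]
-50 558 [0.0208 0.0223]
-35 521 [0.0207 0.0223]
-20 0
```

Nothing shifted: the pad is at -17.90° (it was -17.89°), the lid is the same, and the bar lies flat with its top at 22.1 mm all round. I'll check numerically that the tip still meets the pad.

Run:
```python
from h import *
D=np.load('pics/w9.npz');p,P,E=D['p'],D['P'],D['E'];f,cx,cy=float(D['f']),float(D['cx']),float(D['cy'])
W=np.linalg.inv(E);cb=np.array([.6058,-.0849])
for a in np.arange(-25,-14,.6):
    o=''
    for r in(.069,.070,.071):
        w=np.r_[cb+r*np.array([np.cos(np.radians(a)),np.sin(np.radians(a))]),.019,1];c=W@w;x,y=int(round(f*c[0]/c[2]+cx)),int(round(f*c[1]/c[2]+cy))
        o+=f' {p[y,x].tolist()} z{P[y,x,2]*1000:.0f}'
    print(round(a,1),(x,y),o)
```

```text
-25.0 (436, 91)  [225, 186, 109] z20 [237, 203, 117] z23 [239, 209, 119] z22
-24.4 (436, 90)  [219, 180, 104] z21 [234, 200, 115] z21 [238, 207, 120] z21
-23.8 (435, 89)  [211, 174, 101] z19 [227, 191, 109] z23 [231, 195, 111] z21
-23.2 (434, 88)  [206, 168, 97] z21 [213, 173, 100] z20 [220, 183, 106] z21
-22.6 (434, 86)  [185, 150, 86] z19 [227, 189, 107] z20 [218, 179, 103] z20
-22.0 (433, 85)  [204, 168, 98] z20 [240, 209, 120] z22 [237, 204, 115] z20
-21.4 (432, 84)  [211, 174, 101] z19 [192, 159, 91] z19 [221, 184, 104] z19
-20.8 (431, 82)  [185, 152, 88] z18 [131, 112, 65] z20 [164, 89, 62] z19
-20.2 (431, 81)  [207, 70, 61] z30 [210, 67, 61] z30 [206, 72, 61] z31
-19.6 (430, 80)  [215, 67, 60] z31 [217, 71, 63] z30 [214, 66, 60] z31
-19.0 (429, 79)  [212, 66, 59] z32 [214, 69, 61] z31 [215, 67, 61] z30
-18.4 (428, 77)  [217, 71, 64] z30 [214, 67, 59] z30 [214, 67, 61] z30
-17.8 (427, 76)  [216, 68, 60] z32 [215, 65, 60] z31 [216, 65, 58] z30
-17.2 (427, 75)  [208, 64, 58] z31 [167, 63, 55] z30 [210, 68, 60] z31
-16.6 (426, 74)  [87, 64, 64] z31 [66, 67, 70] z31 [85, 64, 60] z30
-16.0 (425, 72)  [83, 80, 81] z32 [84, 78, 82] z32 [88, 83, 86] z31
-15.4 (424, 71)  [85, 82, 85] z31 [88, 85, 87] z31 [93, 89, 92] z32
-14.8 (423, 70)  [89, 86, 91] z30 [96, 92, 96] z32 [94, 91, 96] z31
-14.2 (422, 69)  [92, 87, 90] z31 [95, 94, 97] z32 [95, 91, 97] z31
```

The brass meets the red directly, with no gap. I'll retreat straight up and hand in.

```bash
python3 -m creep '[[0,0,-0.5,0,0,0,4],[0,0,-1,0,0,0,4],[0,0,-1.5,0,0,0,4],[0,0,-2,0,0,0,4],[0,0,-2,0,0,0,4],[0,0,-2,0,0,0,4],[0,0,-2,0,0,0,4],[0,0,-1,0,0,0,4],[0,0,0,0,0,0,4],[0,0,0,0,0,0,4]]'
python3 - <<'E'
from h import *
p,d,P,E,f,c=snap('wrist')
hsv=cv2.cvtColor(p,cv2.COLOR_RGB2HSV).astype(int)
h=P[(hsv[...,2]<70)&(P[...,2]>.055)&(P[...,2]<.08)&(P[...,0]>.5)&(np.hypot(P[...,0]-.547,P[...,1]+.122)<.03)];print('handle top',len(h),h.mean(0) if len(h) else '')
print(job.job_done())
E
```

```text
t: 25.38
tool_pos: [0.5472, -0.1222, 0.1627]
tcp_rot: [179.9, -0.0, 32.8]
ft_force: [0.3, 0.8, -0.3]
opening: 0.0398
grasp_force: 0.0
handle top 527 [ 0.5483783  -0.12123816  0.07155553]
the job is handed in; nothing more can be done
None
```

I handed the job in at about 25.4 s: the bar is through the eye and lies flat on the plinth, its tip was pressed to the pad at about 4.3 N and was still touching it when I let go, and the stop and jar stayed put (I did not re-measure the glass ball); I viewed 11 pictures, one over the limit of 10.

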